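Change the pots over on the warming stand

ROBOT

A 6-joint arm with a two-finger parallel gripper is mounted at the origin on the work surface. World frame = base frame: x ahead of the robot, y to its left, z up, the work surface at z = 0. Lengths are in mm, angles in rad, forces in N, time in s.
With the tool pointing down it reaches from about 300 to 775 mm from the base axis. Payload 14.6 kg.
Tool frame: the origin (TCP) lies on the centre line of the jaws, within the pads' length; the fingertips stand 8 mm ahead of it and the grasp point (between the pads) lies 11 mm behind it; z points along the fingers, y is the direction in which the jaws open and shut (so a half turn about z gives the same grasp; the last joint's range is limited). The gripper opens to 94 mm and grips with 3 to 60 N. Pads are 16 mm wide; open, the fingers measure 119 mm over their backs; the gripper's body (75 mm by 177 mm) begins 78 mm behind the grasp point.
Start: joints at [-1.318, 0.3, 1.521, -0, 1.321, -0.067], TCP at [172.9, -522.106, 180.346] pointing down, gripper open.
Joint ranges: [-3.03, 3.03], [-0.79, 2.21], [0.23, 2.52], [-1.04, 4.18], [0, 3.07], [-2.55, 2.55]. Speed limits (rad/s): [2.22, 2.22, 2.57, 3.14, 3.14, 3.14].

INTERFACE

Orientations are given as [roll, pitch, yaw] about the fixed x, y, z axes, in that order (R = Rz(yaw) Ry(pitch) Rx(roll)).
In Python, from cell import read_state, cams, manip gives the robot as it stands.
- The arm moves only by the shell command python3 -m handwheel 'ROWS' [OPENING] [FORCE]. ROWS is JSON, a list of rows, each a list of 4 numbers: the shift along the tool's x, y, z in m, then the turn about the tool's z in degrees. In form: [[dx, dy, dz, turn], ...]. A call has 1 to 5 rows; each row is the pose to reach, as a shift and turn from the pose measured when the call began, along the tool's axes at that moment; what a row does not reach only later rows make up. A row lasts 1/8 s, in which the tool goes at most 62.5 mm and 10.7 degrees, less where a joint would pass 70% of its speed; a pose out of reach is approached as far as the arm can. A call with a gripper value outside its range is refused whole. OPENING is the closure, from 0 (fully open) to 1 (shut), set as the call begins (- or left out, the last holds). The fingers move at their own pace and stop on an object; FORCE is the grip in N (left out, the last holds). Time passes only in rows, so rows that repeat a pose let the fingers close. It gives the time, the measured TCP pose, the force and the opening at its end, in the units of the state.
- read_state(): the state, without advancing time (a new reading comes with each control period).
- cams.camera(name): name is "side" or "top"; returns the picture (420x560x3 uint8, red, green, blue); there is no depth.
- cams.get_calibration(name): a dict with "vertical_fov" (degrees; the focal length in pixels is half the picture's height over the tangent of half this angle, whatever the lens; pixels are square), "cx", "cy" (the principal point, pixels), "R" (3x3) and "t" (3): a world point X has camera coordinates R X + t. Camera axes: x right, y down, z forward; pixel columns grow to the right and rows downward; lengths in mm; the calibration is good to about 2 mm. A picture is of the moment at which its call begins. get_calibration takes no time and is no camera call.
- manip.sign_off(): hands the job in, once; it reports no verdict.
The state is a dict: "clock": time; "joints": joint angles; "qd": joint speeds; "effort": joint torques, N m; "eef_pos": TCP position; "eef_rot": TCP orientation; "wrist_force": force on the tool from outside, world axes, zero at the start; "moment": the same for the moment, N m; "finger_gap": finger opening in mm.
Only numpy, scipy, OpenCV 4.12 (cv2) and the standard library are available. Lean on these libraries where they do the work, as an engineer would, in place of code of your own. Each camera call takes 0.05 s, during which the arm holds its last target. There are 200 camera calls.

TASK

The coffee is ready and the milk is to be kept warm: lift the tall coffee pot off the warming stand and set it down gently in the middle of the round cork board, its spout pointing out along the board's handle; then set the squat milk pot down gently in the middle of the warming stand in its place. Keep both pots level all the way, and do not shift or tip over any of the other things on the counter.

Things in the scene. Friction and masses are not known exactly. Their poses are not given: they have to be found in the camera images.
- coffee_pot: Tall steel coffee pot with a spout and a black fixed handle arched over its top; loose, 0.4 to 0.8 kg, starts on the stand. Body round, 106 mm across (96 mm at the foot), 95 mm high, lid knob to 106 mm. Origin: centre of its underside; z up, x points to the spout, whose tip reaches 98 mm out from the axis at heights of 80 to 96 mm.
- coffee_grip (a point): Middle of the coffee pot's handle bar, on the pot's axis, 155 mm above its underside; axes as the pot's. The bar is straight and level along x, 92 mm long, 14 mm wide (y), 18 mm high; 10 mm steel uprights carry it at x = -40 and +40 mm.
- spout_tip (a point): Tip of the coffee pot's spout, 95 mm from the pot's axis along its x, 88 mm above its underside.
- milk_pot: Squat steel milk pot without a spout, with a black fixed handle arched over its top; loose, 0.3 to 0.65 kg, starts on the bare counter. Body round, 108 mm across (92 mm at the foot), 66 mm high, lid knob to 73 mm. Origin: centre of its underside; z up, x along its handle bar.
- milk_grip (a point): Middle of the milk pot's handle bar, on the pot's axis, 118 mm above its underside; axes as the pot's. The bar is straight and level along x, 96 mm long, 14 mm wide (y), 18 mm high; 10 mm steel uprights carry it at x = -42 and +42 mm.
- stand: Warming stand, fixed: a round dark steel plate 140 mm across on four legs, its top 60 mm above the counter. Origin: on the counter below the plate's centre. The legs end as four prongs at the plate's edge (at 45 degrees to its x and y), 10 mm thick, 67 mm from the centre, tops 17 mm above the plate: a pot must be lifted out and lowered in from above.
- board: Paddle-shaped cork board, fixed flat on the counter, 12 mm thick: a round part 160 mm across and a handle 40 mm wide, which ends 170 mm from the centre. Origin: centre of the round part, on the counter (its underside); x points from the centre out along the handle.
- tumbler: Bystander: white open tumbler, 72 mm across, 110 mm high, loose, beside the board. Origin: centre of its underside.
- shaker: Bystander: steel cocktail shaker, 74 mm across, 168 mm high, loose, beside the board. Origin: centre of its underside.
- canister: Bystander: white jar with a wooden cap, 76 mm across, 105 mm high, loose, on the far side of the stand. Origin: centre of its underside.
- mug: Bystander: white mug, 76 mm across, 85 mm high, loose, on the far side of the milk pot's first place; its handle points along its y. Origin: centre of its underside.
- wine_a: Bystander: green bottle, 74 mm across, 270 mm high, loose, towards the far edge of the counter on the left. Origin: centre of its underside.
- wine_b: Bystander: brown bottle, 74 mm across, 240 mm high, loose, towards the far edge of the counter on the right. Origin: centre of its underside.
- ice_tub: Bystander: open steel tub, 104 mm across, 100 mm high, with two small side handles that stick out about 35 mm, loose, near the robot. Origin: centre of its underside.
- sugar_bowl: Bystander: open white bowl, 96 mm across, 55 mm high, loose, near the robot. Origin: centre of its underside.
Things that resemble listed ones, but are neither listed nor needed, are in the scene too. What is shaped like the stand but red or yellow is not meant.

How it is judged (in metres and radians):
On the way, in this order (a step that is already met when the one before it is completed fails the run):
1. the coffee pot stands in the middle of the board, let go, its spout along the board's handle (horizontal distance between coffee_pot and board below 0.025 m and z of coffee_pot in the frame of board between 0.006 and 0.018 m and angle between coffee_pot's own z axis and vertical below 0.1 rad and angle between the x axis of coffee_pot and the x axis of board, either way round below 0.35 rad and x of spout_tip in the frame of board above 0.05 m and linear speed of coffee_pot below 0.02 m/s and contact force between coffee_pot and the fingers below 0.1 N), for 0.2 s.
2. then the milk pot stands in the middle of the stand, let go (horizontal distance between milk_pot and stand below 0.02 m and z of milk_pot in the frame of stand between 0.054 and 0.066 m and angle between milk_pot's own z axis and vertical below 0.1 rad and linear speed of milk_pot below 0.02 m/s and contact force between milk_pot and the fingers below 0.1 N), for 0.2 s.
At the end, for the whole second after the job is handed in: The coffee pot stands upright (within 0.1 rad) and still on the board, its axis within 25 mm of the middle of the round part, its spout within 0.35 rad of the direction of the board's handle; the milk pot stands upright and still on the stand's plate, within 20 mm of its middle; both are let go (all of step 1 and all of step 2); the robot touches nothing.
It fails at once if a bystander is shifted by more than 30 mm (distance of any of tumbler, shaker, canister, mug, wine_a, wine_b, ice_tub, sugar_bowl from where it was at the start of the episode above 0.03 m).
It fails at once if a bystander is tipped by more than 0.35 rad (angle between any of tumbler, shaker, canister, mug, wine_a, wine_b, ice_tub, sugar_bowl's own z axis and vertical above 0.35 rad).
It fails at once if a pot is tilted by more than 0.45 rad (angle between any of coffee_pot, milk_pot's own z axis and vertical above 0.45 rad).
It fails at once if a pot is dropped or banged down: faster than 0.35 m/s within 20 mm above its new place ((horizontal distance between coffee_pot and board below 0.06 m and z of coffee_pot in the frame of board below 0.032 m and linear speed of coffee_pot above 0.35 m/s) or (horizontal distance between milk_pot and stand below 0.06 m and z of milk_pot in the frame of stand below 0.08 m and linear speed of milk_pot above 0.35 m/s)).
It also fails if it takes over 67 s, if anything falls off the work surface, if the arm or the gripper's body presses on something with over 40 N, if the wrist force passes 120 N, or if a joint passes its speed limit or range.

## Working session

There is one attempt and no reset: what is moved stays moved. The work goes in short steps, Python scripts to look and compute and a shell command to move; the robot and the scene stay as the last step left them, time stands still between calls to the robot, and variables do not carry over. Pictures are saved under pics/ and viewed, about 8 in all and at most 12, crops included, and the job is handed in when it is done.

```bash
ls; mkdir -p pics
python3 - <<'E'
from cell import read_state,cams
import cv2
s=read_state();print({k:s[k] for k in("clock","eef_pos","eef_rot","finger_gap")})
for n in("top","side"):
    im=cams.camera(n);cv2.imwrite(f"pics/{n}0.png",im[:,:,::-1]);print(n,cams.get_calibration(n))
E
```

```text
pics
{'clock': 0.0, 'eef_pos': array([ 172.79225608, -521.85602477,  179.80442317]), 'eef_rot': array([-3.14045827e+00, -2.88882945e-05,  3.19761510e-01]), 'finger_gap': 93.92942976617573}
top {'vertical_fov': 50.81282011260242, 'cx': 276.37397594752747, 'cy': 208.3329763836898, 'R': array([[ 0.01089073, -0.99993697, -0.00272853],
       [-0.9927921 , -0.01048713, -0.11938954],
       [ 0.1193534 ,  0.00400911, -0.99284374]]), 't': array([  50.78450376,  508.82325669, 1450.0728933 ])}
side {'vertical_fov': 52.227222738183656, 'cx': 271.6113036412408, 'cy': 210.30350306316691, 'R': array([[-0.83321052, -0.55283743, -0.01144597],
       [-0.30551625,  0.47751559, -0.82379529],
       [ 0.4608905 , -0.68289797, -0.56677183]]), 't': array([410.80544629, 236.17075336, 975.0335889 ])}
```

View pics/top0.png

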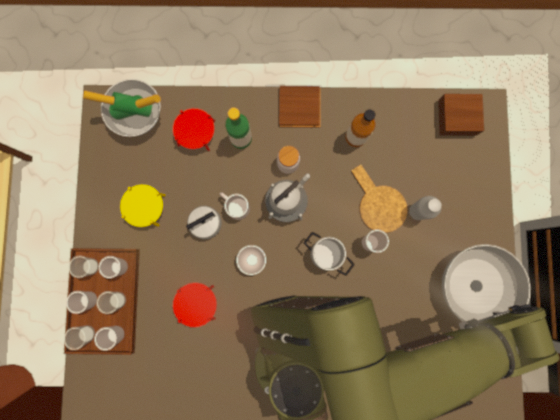

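View pics/side0.png

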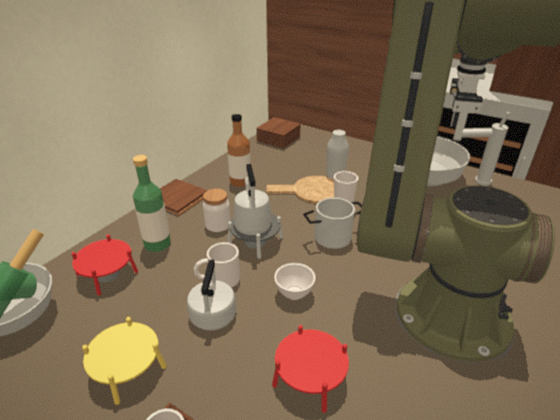

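The top view shows the coffee pot at about (287,198) with its spout tip at (307,178). The board's round part is at (384,209) and its handle end at (358,170). The milk pot is at (203,222), and the tumbler (376,241) and shaker (425,208) stand close to the board. The side view agrees with this. Next I'll measure with masks.

```bash
cat > h.py <<'E'
import numpy as np,cv2
from cell import cams
C={n:cams.get_calibration(n) for n in("top","side")}
def foc(c): return 210/np.tan(np.radians(c["vertical_fov"])/2)
def plane(n,uv,z):
    c=C[n];d=c["R"].T@np.array([(uv[0]-c["cx"])/foc(c),(uv[1]-c["cy"])/foc(c),1]);o=-c["R"].T@c["t"]
    return (o+d*(z-o[2])/d[2])[:2]
def pix(n,X):
    c=C[n];p=c["R"]@np.array(X,float)+c["t"];return p[:2]/p[2]*foc(c)+[c["cx"],c["cy"]]
def mom(m):
    M=cv2.moments(m.astype(np.uint8),True);t=.5*np.arctan2(2*M["mu11"],M["mu20"]-M["mu02"])
    return np.array([M["m10"]/M["m00"],M["m01"]/M["m00"]]),t,M["m00"]
def blob(m,box):
    q=np.zeros(m.shape,np.uint8);x0,y0,x1,y1=box;q[y0:y1,x0:x1]=m[y0:y1,x0:x1]
    n,l,s,_=cv2.connectedComponentsWithStats(q);k=1+np.argmax(s[1:,4]);return l==k
E
python3 - <<'E'
from h import *
im=cv2.imread("pics/top0.png");hsv=cv2.cvtColor(im,cv2.COLOR_BGR2HSV)
cork=blob(((hsv[...,0]<25)&(hsv[...,1]>100)&(hsv[...,2]>130)).astype(np.uint8),(345,155,415,240))
k=cv2.getStructuringElement(cv2.MORPH_ELLIPSE,(27,27))
rd=cv2.morphologyEx(cork.astype(np.uint8),cv2.MORPH_OPEN,k);c,_,a=mom(rd)
cn=max(cv2.findContours(rd,0,2)[0],key=len)
h=cork&(rd==0);ys,xs=np.nonzero(h);sel=(ys<195);hb=blob((h*1).astype(np.uint8),(345,155,385,200));hc,_,ha=mom(hb)
B=plane("top",c,12);H=plane("top",hc,12)
print("board",c,a,cv2.minEnclosingCircle(cn),B,"handle c",hc,ha,H,"yaw",np.degrees(np.arctan2(*(H-B)[::-1])),np.linalg.norm(H-B))
v=im.max(2)
for nm,box,z in(("coffee",(268,176,306,214),224),("milk",(184,205,222,238),127)):
    b=blob((v<45).astype(np.uint8),box);cc,t,a=mom(b)
    ys,xs=np.nonzero(b);d=(xs-cc[0])*np.cos(t)+(ys-cc[1])*np.sin(t)
    e=[cc+np.array([np.cos(t),np.sin(t)])*q for q in(d.min(),d.max())]
    P=[plane("top",q,z) for q in e];print(nm,cc,a,plane("top",cc,z),P,np.linalg.norm(P[1]-P[0]),np.degrees(np.arctan2(*(P[1]-P[0])[::-1])))
print("spout tip",plane("top",(308,177),150))
cv2.imwrite("pics/crop1.png",cv2.resize(im[145:270,180:446],None,fx=3,fy=3,interpolation=cv2.INTER_CUBIC))
E
```

```text
board [383.22294023 207.35002693] 1857.0 ((384.0, 207.5), 25.985671997070312) [ 517.66098068 -305.82173782] handle c [361.62289916 175.09978992] 952.0 [ 628.03554674 -233.99185083] yaw 33.05539258061655 131.68932188147633Traceback (most recent call last):
  File "<stdin>", line 12, in <module>
  File "h.py", line 15, in blob
    n,l,s,_=cv2.connectedComponentsWithStats(q);k=1+np.argmax(s[1:,4]);return l==k
                                                    ~~~~~~~~~^^^^^^^^^
    return _wrapfunc(a, 'argmax', axis=axis, out=out, **kwds)
    return bound(*args, **kwds)
ValueError: attempt to get argmax of an empty sequence
```

Run:
```python
from h import *
im=cv2.imread("pics/top0.png");hsv=cv2.cvtColor(im,cv2.COLOR_BGR2HSV)
cork=((hsv[...,0]<25)&(hsv[...,1]>100)&(hsv[...,2]>130))
for p in((384,210),(365,180),(350,200),(405,180),(203,221),(287,188),(190,250)):print(p,im[p[1],p[0]],hsv[p[1],p[0]])
o=im.copy();o[cork]=(255,0,255)
f=lambda q:cv2.resize(q[145:270,180:446],None,fx=3,fy=2.3,interpolation=cv2.INTER_CUBIC)
cv2.imwrite("pics/crop1.png",np.vstack([f(im),f(o)]))
```

```text
(384, 210) [ 80 160 214] [ 18 160 214]
(365, 180) [ 75 151 203] [ 18 161 203]
(350, 200) [ 79 110 134] [ 17 105 134]
(405, 180) [ 81 109 134] [ 16 101 134]
(203, 221) [34 32 35] [160  22  35]
(287, 188) [ 89 104 115] [ 17  58 115]
(190, 250) [ 76 105 128] [ 17 104 128]
```

View pics/crop1.png

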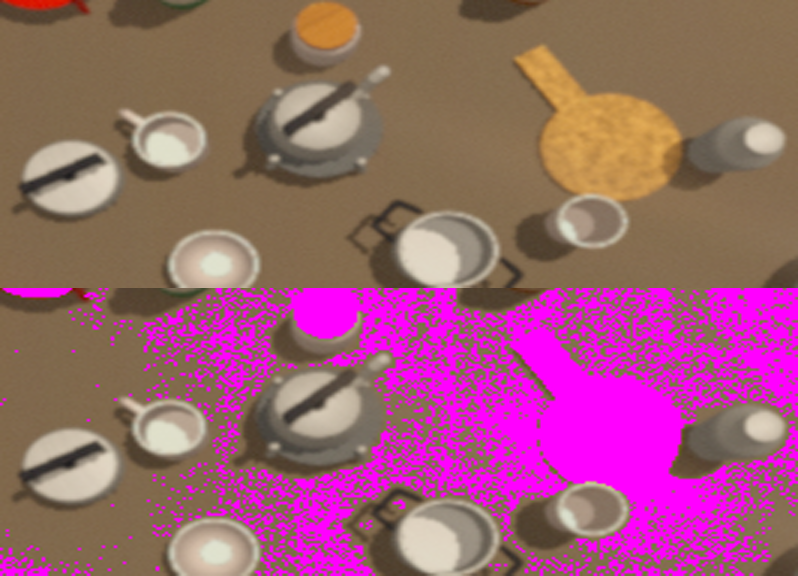

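The crop shows the four prong tips near (273,185), (304,185), (271,215) and (301,216). My cork threshold was too loose, so I'll tighten it and fit circles.

```bash
cat >> h.py <<'E'
def circ(P):
    P=np.asarray(P);A=np.c_[2*P,np.ones(len(P))]
    for _ in range(4):
        s=np.linalg.lstsq(A,(P**2).sum(1),rcond=None)[0];r=np.sqrt(s[2]+s[0]**2+s[1]**2)
        e=abs(np.linalg.norm(P-s[:2],axis=1)-r);k=e<max(3,2*np.median(e));P,A=P[k],A[k]
    return s[:2],r,len(P)
def bar(im,box,z,n="top",thr=75):
    b=blob((im.max(2)<thr).astype(np.uint8),box);ys,xs=np.nonzero(b)
    P=np.array([plane(n,q,z) for q in zip(xs,ys)]);m=P.mean(0);w,V=np.linalg.eigh(np.cov(P.T));d=(P-m)@V[:,1]
    c=m+V[:,1]*(d.min()+d.max())/2
    return c.round(1),round(float(np.ptp(d)),1),np.degrees(np.arctan2(V[1,1],V[0,1])).round(1),len(P)
E
python3 - <<'E'
from h import *
im=cv2.imread("pics/top0.png");hsv=cv2.cvtColor(im,cv2.COLOR_BGR2HSV)
cork=blob(((hsv[...,2]>155)&(hsv[...,1]>130)).astype(np.uint8),(345,155,415,240)).astype(np.uint8)
cn=max(cv2.findContours(cork,0,cv2.CHAIN_APPROX_NONE)[0],key=len)[:,0]
P=np.array([plane("top",q,12) for q in cn]);B0=plane("top",(384,209),12)
far=np.linalg.norm(P-B0,axis=1);b,r,n=circ(P[far<95]);print("board",b,r,n)
ys,xs=np.nonzero(cork);Q=np.array([plane("top",q,12) for q in zip(xs,ys)]);d=np.linalg.norm(Q-b,axis=1);H=Q[(d>95)&(d<160)]
m=H.mean(0);print("handle yaw",np.degrees(np.arctan2(*(m-b)[::-1])),d.max(),len(H))
for t in(55,65,75,85):
  for nm,box,z in(("coffee",(270,176,302,206),224),("milk",(184,205,222,238),127)):
    print(t,nm,*bar(im,box,z,thr=t))
pr=[plane("top",q,77) for q in((272.7,185),(304,185.4),(270.7,214.6),(300.7,215.9))];print("prongs",np.round(pr,1),np.mean(pr,0))
print("spout",plane("top",(307,177.5),150))
# lid discs
lid=(hsv[...,1]<70)&(hsv[...,2]>125)
for nm,box,z in(("coffee",(270,174,303,210),155),("milk",(184,205,222,238),66)):
    l=blob(lid.astype(np.uint8),box).astype(np.uint8);l=cv2.morphologyEx(l,cv2.MORPH_CLOSE,np.ones((9,9)))
    c=max(cv2.findContours(l,0,cv2.CHAIN_APPROX_NONE)[0],key=len)[:,0];print(nm,"lid",*circ([plane("top",q,z) for q in c]))
E
```

```text
board [ 514.31271584 -305.9211632 ] 78.34681042993508 84
handle yaw 32.85531104103575 170.84122315866372 228Traceback (most recent call last):
  File "<stdin>", line 11, in <module>
  File "h.py", line 23, in bar
    b=blob((im.max(2)<thr).astype(np.uint8),box);ys,xs=np.nonzero(b)
  File "h.py", line 15, in blob
    n,l,s,_=cv2.connectedComponentsWithStats(q);k=1+np.argmax(s[1:,4]);return l==k
                                                    ~~~~~~~~~^^^^^^^^^
    return _wrapfunc(a, 'argmax', axis=axis, out=out, **kwds)
    return bound(*args, **kwds)
ValueError: attempt to get argmax of an empty sequence
```

Run:
```python
from h import *
im=cv2.imread("pics/top0.png");hsv=cv2.cvtColor(im,cv2.COLOR_BGR2HSV)
print(im.max(2)[180:206:2,270:304:2])
for t in(60,75,85,95):
  for nm,box,z in(("coffee",(274,178,299,202),224),("milk",(184,210,222,235),127)):
    try:print(t,nm,*bar(im,box,z,thr=t))
    except ValueError:print(t,nm,"none")
pr=[plane("top",q,77) for q in((272.7,185),(304,185.4),(270.7,214.6),(300.7,215.9))];print("prongs",np.round(pr,1),np.mean(pr,0))
print("spout",plane("top",(307,177.5),150))
lid=(hsv[...,1]<75)&(hsv[...,2]>125)
for nm,box,z in(("coffee",(270,174,303,210),155),("milk",(184,205,222,238),66)):
    l=blob(lid.astype(np.uint8),box).astype(np.uint8);l=cv2.morphologyEx(l,cv2.MORPH_CLOSE,np.ones((9,9)))
    c=max(cv2.findContours(l,0,cv2.CHAIN_APPROX_NONE)[0],key=len)[:,0];print(nm,"lid",*circ([plane("top",q,z) for q in c]))
```

```text
[[132 132 132 131 131 126 126 129 130 128 125 126 120 102 124 127 128]
 [131 134 130 124 127 148 164 179 184 180 155 116  84  87 102 126 125]
 [135 174 136 133 178 187 192 191 193 193 169  99  85  89 130 147 128]
 [118 138 136 178 188 191 195 197 192 169  98  87  86 110 158 151 152]
 [113 119 167 190 193 196 199 195 155  90  85  89 141 168 154 123 128]
 [113 142 186 193 197 201 197 145  81  83  89 152 196 193 177 126 122]
 [112 157 188 193 200 197 147  77  75  88 158 200 204 199 191 142 123]
 [107 173 189 195 188 136  74  69  62 135 207 208 205 200 193 146 125]
 [107 173 185 175 107  65  66  66  78 166 211 208 204 199 194 146 124]
 [107 158 164  87  63  63  93 162 177 208 210 205 203 198 191 142 122]
 [106 128  99  58  65 120 177 207 211 210 208 204 199 194 181 131 122]
 [103 111  90  58 119 190 202 205 206 207 204 201 196 192 155 126 121]
 [ 92 107 106 103 177 194 198 199 200 201 201 198 193 172 127 122 120]]
60 coffee [508.   58.3] 4.1 135.9 2
60 milk [455.9 294.5] 86.0 119.4 75
75 coffee [519.3  42.9] 42.2 125.1 43
75 milk [455.8 295.2] 90.2 119.8 101
85 coffee [526.1  35.4] 62.4 131.7 67
85 milk [455.5 295.1] 92.9 119.7 116
95 coffee [533.5  28. ] 87.6 133.0 111
95 milk [450.7 300.4] 106.3 124.9 149
prongs [[579.2  68.9]
 [579.  -33.3]
 [482.   74.2]
 [478.8 -22.9]] [529.77209645  21.72204439]
spout [591.22541355 -38.19485305]
coffee lid [541.65576934  27.22224284] 50.621821937237726 37
milk lid [458.92297649 292.49698069] 52.034118577162054 81
```

```bash
cat >> h.py <<'E'
def go(x,y,z,yaw):
    from cell import read_state
    s=read_state();p=s["eef_pos"];a=s["eef_rot"][2];d=np.array([x,y,z])-p
    print("tcp",p.round(1),np.degrees(s["eef_rot"]).round(1),"j",s["joints"].round(2),"F",s["wrist_force"].round(1),"gap",round(s["finger_gap"],1),"t",s["clock"])
    print("dx %.4f dy %.4f dz %.4f turn %.1f"%((d[0]*np.cos(a)+d[1]*np.sin(a))/1e3,(d[0]*np.sin(a)-d[1]*np.cos(a))/1e3,-d[2]/1e3,(np.degrees(a)-yaw+180)%360-180))
def tri(a,b):
    # midpoint of rays from top pixel a, side pixel b
    O,D=[],[]
    for n,uv in(("top",a),("side",b)):
        c=C[n];d=c["R"].T@np.array([(uv[0]-c["cx"])/foc(c),(uv[1]-c["cy"])/foc(c),1]);O.append(-c["R"].T@c["t"]);D.append(d/np.linalg.norm(d))
    t=np.linalg.lstsq(np.c_[D[0],-D[1]],O[1]-O[0],rcond=None)[0];P,Q=O[0]+D[0]*t[0],O[1]+D[1]*t[1]
    return (P+Q)/2,np.linalg.norm(P-Q)
E
python3 -m handwheel '[[0,0,-0.05,0],[0,0,-0.10,0],[0,0,-0.14,0],[0,0,-0.14,0]]'
python3 - <<'E'
from h import *
im=cv2.imread("pics/side0.png")
for nm,box,z in(("coffee",(240,155,262,205),224),("milk",(195,255,222,300),127)):
  for t in(50,65):
    b=blob((im.max(2)<t).astype(np.uint8),box);ys,xs=np.nonzero(b);print(nm,t,xs.min(),xs.max(),ys.min(),ys.max(),*bar(im,box,z,"side",t))
for X in((533,28,215),(455.5,295,118),(530,22,77)):print(X,pix("side",X).round(1),pix("top",X).round(1))
for dx,dy in((1,1),(1,-1),(-1,-1),(-1,1)):print("prong",pix("side",(530+47.4*dx,22+47.4*dy,77)).round(1))
f=lambda q:cv2.resize(q,None,fx=4,fy=4,interpolation=cv2.INTER_CUBIC)
cv2.imwrite("pics/crop2.png",f(im[150:270,200:300]))
go(533,28,310,-47)
E
```

```text
clock: 0.6
eef_pos: [173.0, -522.6, 322.5]
eef_rot: [3.138, 0.0, 0.32]
wrist_force: [0.1, -0.4, 0.4]
finger_gap: 94.3
coffee 50 247 254 165 185 [525.   42.5] 101.4 132.0 81
coffee 65 247 254 165 185 [525.   42.7] 101.8 132.1 99
milk 50 202 213 261 295 [447.8 305.8] 103.1 125.1 188
milk 65 202 213 260 295 [449.2 304.8] 106.2 124.8 229
(533, 28, 215) [251.3 174.4] [285.9 192.6]
(455.5, 295, 118) [209.4 276. ] [200.1 220.9]
(530, 22, 77) [255.4 218.2] [286.9 200.1]
prong [230.8 221.3]
prong [251.5 204.7]
prong [279.6 215.1]
prong [259.8 232.9]
tcp [ 173.  -522.6  322.5] [179.8   0.   18.3] j [-1.32  0.24  1.28  0.    1.62 -0.07] F [ 0.1 -0.4  0.4] gap 94.3 t 0.6
dx 0.5148 dy -0.4095 dz 0.0125 turn 65.3
```

View pics/crop2.png

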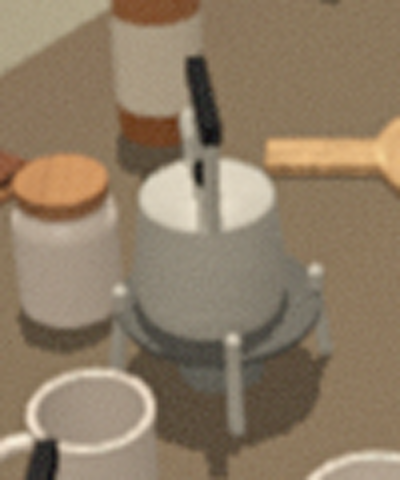

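Side view: the bar centre is at (251,175) against a predicted (251.3,174.4), and the prongs at (230,222), (258,235) and (279,217) fall within about 2 px of prediction. The positions hold, so I'll move over the coffee pot.

```bash
python3 -m handwheel '[[0.04,-0.032,0,8],[0.085,-0.068,0,17],[0.13,-0.104,0,26],[0.175,-0.14,0,35],[0.21,-0.167,0,43]]'
python3 -c "from h import *;go(533,28,310,-47)"
```

```text
clock: 1.23
eef_pos: [320.5, -296.0, 320.6]
eef_rot: [3.14, -0.001, -0.435]
wrist_force: [0.1, -0.2, -0.3]
finger_gap: 94.0
tcp [ 320.5 -296.   320.6] [179.9  -0.  -24.9] j [-0.83 -0.03  1.58 -0.    1.6   1.18] F [ 0.1 -0.2 -0.3] gap 94.0 t 1.225
dx 0.0562 dy -0.3834 dz 0.0106 turn 22.1
```

```bash
python3 -m handwheel '[[0.008,-0.055,0,5],[0.016,-0.11,0,10],[0.024,-0.165,0,15],[0.032,-0.22,0,20],[0.038,-0.26,0.005,22]]'
python3 -c "from h import *;go(533,28,310,-47)"
```

```text
clock: 1.85
eef_pos: [465.1, -74.2, 313.8]
eef_rot: [3.139, -0.0, -0.82]
wrist_force: [0.2, -0.9, 0.4]
finger_gap: 93.9
tcp [465.1 -74.2 313.8] [179.9  -0.  -47. ] j [-0.23  0.05  1.51 -0.    1.58  2.16] F [ 0.2 -0.9  0.4] gap 93.9 t 1.85
dx -0.0283 dy -0.1194 dz 0.0038 turn 0.0
```

```bash
python3 -m handwheel '[[-0.013,-0.055,0,0],[-0.026,-0.11,0.0,0],[-0.0283,-0.1194,0.02,0],[-0.0283,-0.1194,0.05,0],[-0.0283,-0.1194,0.06,0]]'
python3 - <<'E'
from h import *
go(533,28,204,-47)
T=cams.camera("top")[:,:,::-1];S=cams.camera("side")[:,:,::-1]
f=lambda q:cv2.resize(q,(400,480),interpolation=cv2.INTER_CUBIC)
cv2.imwrite("pics/l3.png",np.hstack([f(T[150:240,250:325]),f(S[120:240,200:300])]))
E
```

```text
clock: 2.48
eef_pos: [532.0, 28.0, 250.7]
eef_rot: [3.136, 0.003, -0.819]
wrist_force: [-0.3, 0.3, 0.4]
finger_gap: 93.9
tcp [532.   28.  250.7] [179.7   0.2 -46.9] j [-0.02  0.22  1.46 -0.    1.47  2.38] F [-0.3  0.3  0.4] gap 93.9 t 2.475
dx 0.0007 dy -0.0007 dz 0.0467 turn 0.1
```

View pics/l3.png

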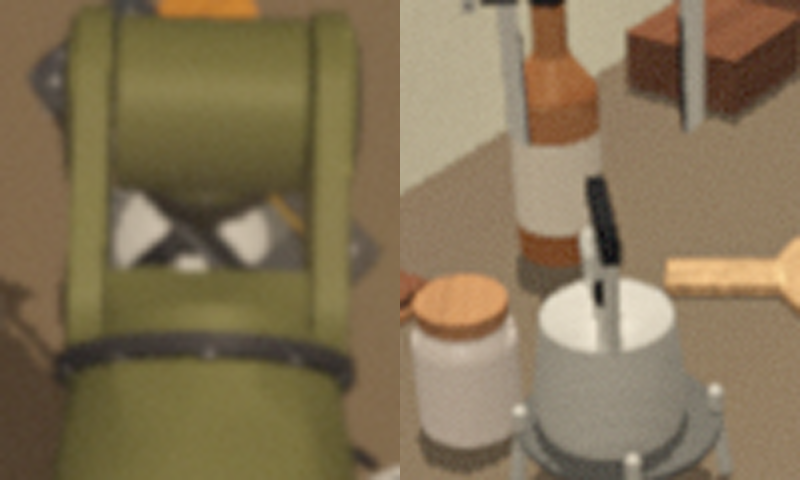

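In the side crop the fingertips at x≈520 and 695 straddle the bar at x≈602, so it is centred. I'll descend and close.

```bash
python3 -m handwheel '[[0.001,0,0.015,0],[0.001,0,0.03,0],[0.001,0,0.042,0],[0.001,0,0.046,0],[0.001,0,0.046,0]]'
python3 -m handwheel '[[0,0,0,0],[0,0,0,0],[0,0,0,0],[0,0,0,0],[0,0,0,0]]' 1 45
```

```text
clock: 3.2
eef_pos: [533.0, 27.0, 206.4]
eef_rot: [3.138, 0.001, -0.82]
wrist_force: [-0.7, 0.2, -0.4]
finger_gap: 93.9
clock: 3.82
eef_pos: [533.0, 27.0, 206.4]
eef_rot: [3.138, 0.001, -0.82]
wrist_force: [0.1, -0.2, 0.2]
finger_gap: 47.1
```

```bash
python3 -m handwheel '[[0,0,0,0],[0,0,0,0],[0,0,0,0],[0,0,0,0],[0,0,0,0]]'
python3 -m handwheel '[[0,0,-0.005,0],[0,0,-0.012,0],[0,0,-0.02,0],[0,0,-0.03,0],[0,0,-0.04,0]]'
```

```text
clock: 4.45
eef_pos: [533.0, 27.0, 206.4]
eef_rot: [3.138, 0.001, -0.82]
wrist_force: [0.3, -1.0, 0.0]
finger_gap: 0.8
clock: 5.08
eef_pos: [533.2, 27.0, 247.3]
eef_rot: [3.138, 0.001, -0.82]
wrist_force: [-0.1, -0.1, 0.2]
finger_gap: 0.4
```

Run:
```python
from h import *
go(533,28,204,-47)
T=cams.camera("top")[:,:,::-1];S=cams.camera("side")[:,:,::-1]
cv2.imwrite("pics/s4.png",S);cv2.imwrite("pics/t4.png",T)
f=lambda q:cv2.resize(q,(400,480),interpolation=cv2.INTER_CUBIC)
cv2.imwrite("pics/l4.png",np.hstack([f(T[150:240,250:325]),f(S[120:240,200:300])]))
print("tip",pix("side",(533,27,239)),"bar",pix("side",(533,27,215)))
```

```text
tcp [533.2  27.  247.3] [ 1.798e+02  1.000e-01 -4.700e+01] j [-0.02  0.22  1.46 -0.    1.46  2.37] F [-0.1 -0.1  0.2] gap 0.4 t 5.075
dx -0.0008 dy -0.0005 dz 0.0433 turn 0.0
tip [251.14743655 165.8628609 ] bar [251.51401089 174.2621587 ]
```

View pics/l4.png

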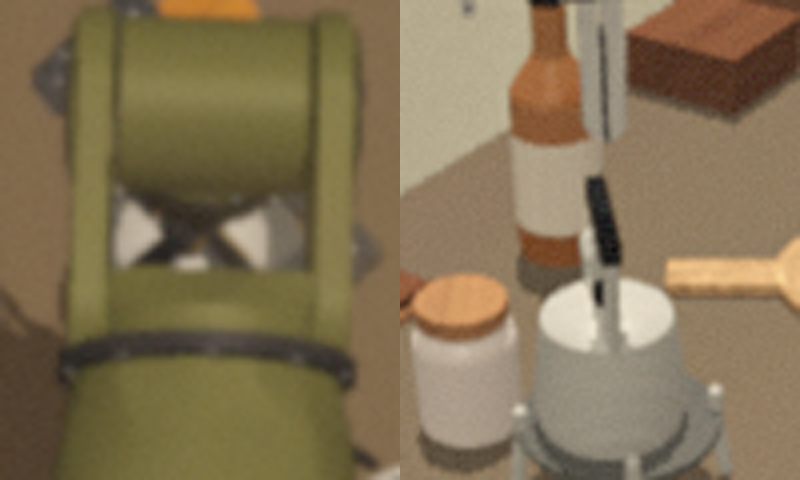

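Run:
```python
from h import *
for z in(239,270,300,336,400,450):print(z,pix("side",(533,27,z)).round(1),pix("top",(533,27,z)).round(1))
print("start tip",pix("side",(173,-522,172)),pix("side",(173,-522,205)),pix("side",(173,-522,270)))
print("tri bar",tri((286.2,192),(251,175.3)))
S0=cv2.imread("pics/side0.png");S=cv2.imread("pics/s4.png")
f=lambda q,a:cv2.resize(q,a,interpolation=cv2.INTER_CUBIC)
cv2.imwrite("pics/l5.png",np.hstack([f(S0[20:160,430:530],(400,560)),f(S[20:160,200:300],(400,560))]))
```

```text
239 [251.1 165.9] [286.4 191.3]
270 [250.7 154.7] [286.6 189.6]
300 [250.2 143.5] [286.8 187.8]
336 [249.6 129.6] [287.1 185.6]
400 [248.4 103.5] [287.7 181.3]
450 [247.5  81.6] [288.1 177.5]
start tip [452.02923494 142.59384962] [454.50992671 132.62303946] [459.61183905 112.11658233]
tri bar (array([535.13808851,  26.9192868 , 211.32329613]), np.float64(0.4980698200283613))
```

View pics/l5.png

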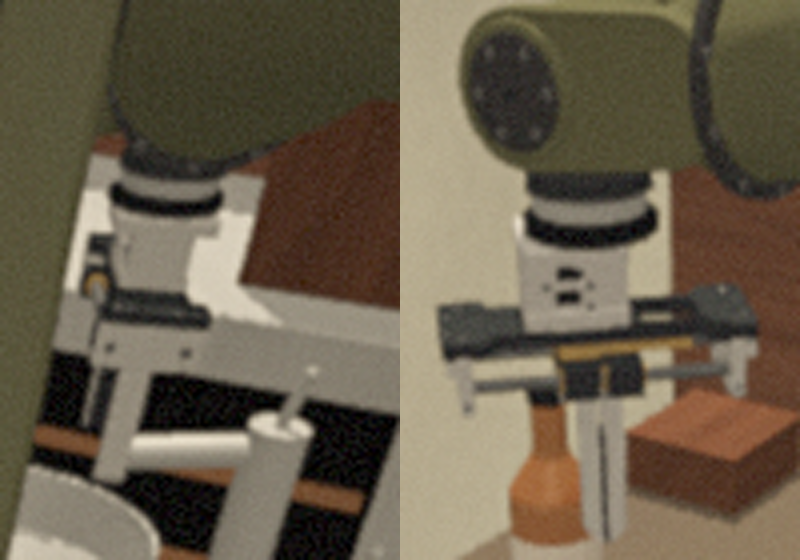

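The closed fingertips appear at (251,154) in the side view. The reported pose predicts (251,166), so the real tips are about 31 mm higher than reported. The start picture shows the same offset, and the top view shows x,y are fine. I'll reopen and go lower by that amount.

```bash
python3 -m handwheel '[[0,0,0,0],[0,0,0,0],[0,0,0,0],[0,0,0,0],[0,0,0,0]]' 0
python3 -m handwheel '[[0,0,0,0],[0,0,0,0],[0,0,0,0],[0,0,0,0],[0,0,0,0]]'
python3 -m handwheel '[[0,0,0.02,0],[0,0,0.04,0],[0,0,0.055,0],[0,0,0.065,0],[0,0,0.07,0]]'
python3 - <<'E'
from h import *
S=cams.camera("side")[:,:,::-1]
f=lambda q,a:cv2.resize(q,a,interpolation=cv2.INTER_CUBIC)
cv2.imwrite("pics/l6.png",f(S[120:240,200:300],(400,480)))
go(533,28,176,-47)
E
```

```text
clock: 5.8
eef_pos: [533.5, 27.0, 247.7]
eef_rot: [3.139, 0.0, -0.82]
wrist_force: [-0.1, -0.4, 0.2]
finger_gap: 47.0
clock: 6.42
eef_pos: [533.5, 27.0, 247.7]
eef_rot: [3.139, 0.0, -0.82]
wrist_force: [0.5, -0.5, 0.9]
finger_gap: 93.1
clock: 7.05
eef_pos: [533.4, 26.9, 177.4]
eef_rot: [3.139, 0.0, -0.82]
wrist_force: [0.2, 0.3, -1.2]
finger_gap: 94.3
tcp [533.3  26.9 177.1] [179.8   0.  -47. ] j [-0.02  0.27  1.57 -0.    1.31  2.37] F [-0.5 -0.4 -0.6] gap 93.9 t 7.1
dx -0.0010 dy -0.0005 dz 0.0011 turn 0.0
```

View pics/l6.png

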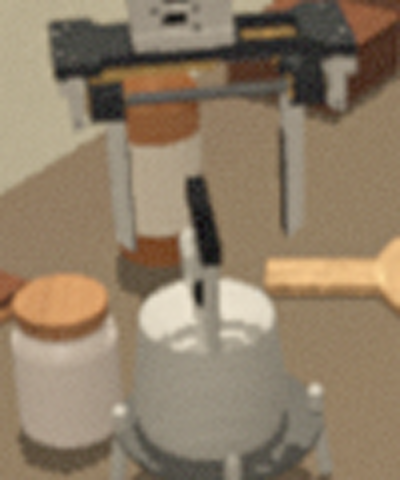

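The tips now project to (251.5,180), about 8 mm below the underside of the bar and on either side of it. Closing.

```bash
python3 -m handwheel '[[0,0,0,0],[0,0,0,0],[0,0,0,0],[0,0,0,0],[0,0,0,0]]' 1 45
python3 -m handwheel '[[0,0,0,0],[0,0,0,0],[0,0,0,0],[0,0,0,0],[0,0,0,0]]'
```

```text
clock: 7.72
eef_pos: [533.3, 26.9, 177.1]
eef_rot: [3.139, 0.0, -0.82]
wrist_force: [1.0, 0.2, -0.4]
finger_gap: 47.4
clock: 8.35
eef_pos: [533.1, 26.9, 176.8]
eef_rot: [3.138, 0.001, -0.82]
wrist_force: [0.4, 0.0, -3.7]
finger_gap: 13.6
```

```bash
python3 -m handwheel '[[0,0,-0.004,0],[0,0,-0.012,0],[0,0,-0.025,0],[0,0,-0.04,0],[0,0,-0.055,0]]'
python3 -m handwheel '[[0,0,-0.015,0],[0,0,-0.025,0],[0,0,-0.03,0],[0,0,-0.03,0]]'
python3 - <<'E'
from h import *
S=cams.camera("side")[:,:,::-1]
cv2.imwrite("pics/l7.png",cv2.resize(S[60:270,180:340],(480,630),interpolation=cv2.INTER_CUBIC)[:600])
go(514,-306,262,33)
E
```

```text
clock: 8.98
eef_pos: [533.4, 27.0, 233.2]
eef_rot: [3.139, 0.0, -0.82]
wrist_force: [1.0, 1.0, -5.9]
finger_gap: 13.5
clock: 9.48
eef_pos: [533.5, 27.1, 263.2]
eef_rot: [3.139, 0.0, -0.82]
wrist_force: [-0.9, 0.4, -6.3]
finger_gap: 13.5
tcp [533.3  27.1 262.8] [ 1.798e+02  1.000e-01 -4.700e+01] j [-0.02  0.22  1.44 -0.    1.49  2.37] F [ 0.  -0.4 -7.2] gap 13.7 t 9.525
dx 0.2303 dy 0.2414 dz 0.0008 turn -80.0
```

View pics/l7.png

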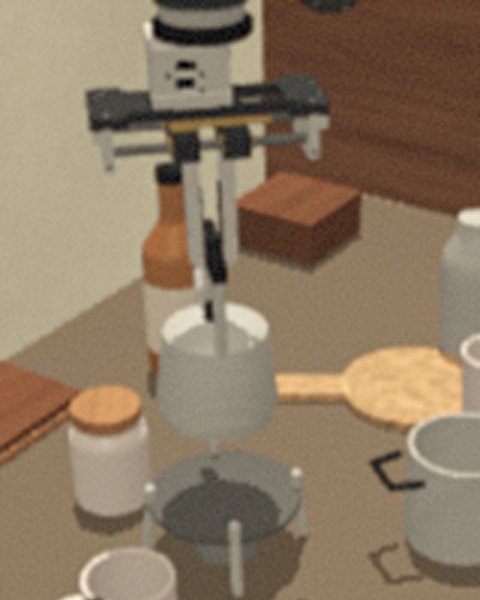

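The pot hangs level from the grip and clears the prongs. Moving to the board.

```bash
python3 -m handwheel '[[0.009,0.010,0,-3],[0.025,0.026,0,-10],[0.046,0.048,0,-18],[0.069,0.072,0,-26],[0.092,0.097,0,-34]]'
python3 - <<'E'
from h import *
go(514,-306,262,33)
print([plane("side",q,75).round(1) for q in((254.3,220.2),(254.7,222))])
E
```

```text
clock: 10.15
eef_pos: [524.9, -107.3, 262.5]
eef_rot: [3.139, 0.004, -0.222]
wrist_force: [0.7, 0.1, -5.7]
finger_gap: 13.6
tcp [ 524.9 -107.3  262.5] [179.9   0.2 -12.7] j [-0.27  0.22  1.43 -0.    1.49  1.52] F [ 0.7  0.1 -5.7] gap 13.6 t 10.15
dx 0.0330 dy 0.1962 dz 0.0005 turn -45.7
[array([528.8,  29.1]), array([523.1,  35.2])]
```

```bash
python3 -m handwheel '[[0.006,0.036,0,-9],[0.012,0.072,0,-18],[0.018,0.108,0,-27],[0.024,0.140,0,-36],[0.028,0.165,0,-43]]'
python3 -c "from h import *;go(514,-306,262,33)"
```

```text
clock: 10.78
eef_pos: [515.6, -275.7, 261.9]
eef_rot: [-3.14, 0.005, 0.533]
wrist_force: [-0.1, -0.1, -6.0]
finger_gap: 13.5
tcp [ 515.6 -275.7  261.9] [-179.9    0.3   30.5] j [-0.55  0.34  1.29 -0.    1.52  0.49] F [-0.1 -0.1 -6. ] gap 13.5 t 10.775
dx -0.0167 dy 0.0253 dz -0.0001 turn -2.5
```

```bash
python3 -m handwheel '[[-0.008,0.014,0,-1.5],[-0.0167,0.0253,0,-2.5],[-0.0167,0.0253,0.02,-2.5],[-0.0167,0.0253,0.05,-2.5],[-0.0167,0.0253,0.08,-2.5]]'
python3 -m handwheel '[[0,0,0.015,0],[0,0,0.02,0],[0,0,0.02,0]]'
python3 - <<'E'
from h import *
go(514,-306,129,33)
T=cams.camera("top")[:,:,::-1];S=cams.camera("side")[:,:,::-1]
cv2.imwrite("pics/t8.png",T);cv2.imwrite("pics/s8.png",S)
f=lambda q:cv2.resize(q,(400,480),interpolation=cv2.INTER_CUBIC)
cv2.imwrite("pics/l8.png",np.hstack([f(T[150:246,340:420]),f(S[110:230,250:350])]))
E
```

```text
clock: 11.4
eef_pos: [513.4, -305.9, 180.3]
eef_rot: [-3.139, 0.005, 0.576]
wrist_force: [0.6, -0.1, -6.3]
finger_gap: 13.4
clock: 11.78
eef_pos: [513.5, -306.1, 160.9]
eef_rot: [-3.139, 0.005, 0.576]
wrist_force: [0.1, -0.1, -6.1]
finger_gap: 13.8
tcp [ 513.5 -306.1  160.9] [-179.9    0.3   33. ] j [-0.6   0.42  1.4  -0.    1.32  0.4 ] F [ 0.1 -0.1 -6.1] gap 13.8 t 11.775
dx 0.0005 dy 0.0002 dz 0.0319 turn 0.0
```

View pics/l8.png

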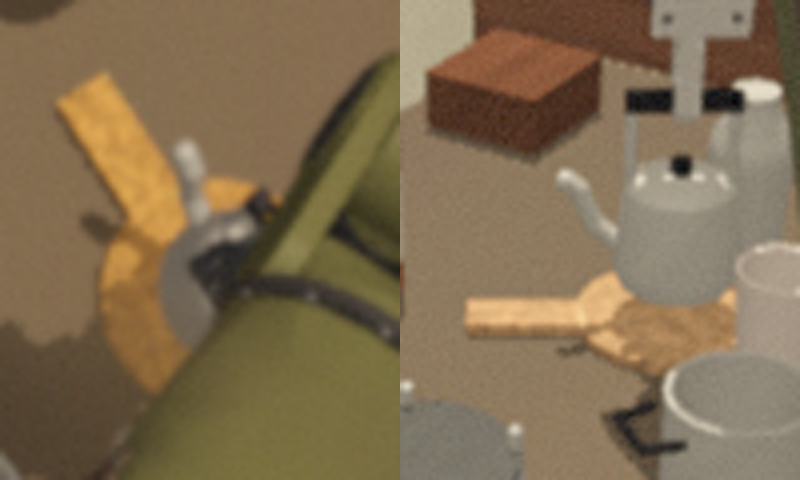

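Run:
```python
from h import *
print("tip world",plane("top",(377.4,180),132),"expected", np.array([513.5,-306.1])+95*np.array([np.cos(.576),np.sin(.576)]))
for z in(190,199,208):print(z,"bar side pix",pix("side",(513.5,-306.1,z)))
print("tip side pix exp",pix("side",(593,-254,132)),"seen ~(290.5,153.5)")
print("board centre side",pix("side",(514.3,-306,12)), "handle end", pix("side",(514.3+170*np.cos(.573),-306+170*np.sin(.573),12)))
# pot body left edge at seen (340+160/5,150+290/5) vs predicted silhouettes
a=np.linspace(0,6.28,100)
for z in(44,100,130):
    q=np.array([pix("top",(513.5+53*np.cos(t),-306.1+53*np.sin(t),z)) for t in a]);print(z,"left col",q[:,0].min())
S=cv2.imread("pics/side0.png");hsv=cv2.cvtColor(S,cv2.COLOR_BGR2HSV)
cork=blob(((hsv[...,2]>155)&(hsv[...,1]>110)&(hsv[...,0]<25)).astype(np.uint8),(262,165,362,212)).astype(np.uint8)
cn=max(cv2.findContours(cork,0,cv2.CHAIN_APPROX_NONE)[0],key=len)[:,0]
P=np.array([plane("side",q,12) for q in cn]);d=np.linalg.norm(P-[514,-306],axis=1)
print("side board",circ(P[d<95]),"handle far",d.max())
```

```text
tip world [ 589.00443972 -260.39475039] expected [ 593.17156457 -254.35599746]
190 bar side pix [320.55168442 137.41512468]
199 bar side pix [320.70880881 134.702428  ]
208 bar side pix [320.86716355 131.96848967]
tip side pix exp [289.3016009  154.63543728] seen ~(290.5,153.5)
board centre side [317.44859999 186.99000059] handle end [265.9706773  187.14912111]
44 left col 369.6313734126326
100 left col 373.25830901445596
130 left col 375.3214264827934
side board (array([ 525.09579843, -298.10674753]), np.float64(71.69107688750297), 73) handle far 170.6542907369451
```

Bar, spout tip and body edge all agree with the board centre and direction within a few mm. Lowering gently.

```bash
python3 -m handwheel '[[0,0,0.008,0],[0,0,0.016,0],[0,0,0.022,0],[0,0,0.027,0],[0,0,0.029,0]]'
python3 -m handwheel '[[0,0,0.001,0],[0,0,0.002,0],[0,0,0.003,0],[0,0,0.003,0]]'
```

```text
clock: 12.5
eef_pos: [513.4, -306.2, 132.0]
eef_rot: [-3.14, 0.005, 0.576]
wrist_force: [-0.1, -0.2, -5.9]
finger_gap: 13.8
clock: 13.0
eef_pos: [513.5, -306.2, 129.1]
eef_rot: [-3.14, 0.005, 0.576]
wrist_force: [-0.2, 0.3, -5.2]
finger_gap: 13.5
```

```bash
python3 -m handwheel '[[0,0,0.001,0],[0,0,0.002,0],[0,0,0.002,0]]'
```

```text
clock: 13.38
eef_pos: [513.9, -306.4, 129.1]
eef_rot: [3.141, 0.004, 0.576]
wrist_force: [-4.8, 3.4, 10.6]
finger_gap: 13.8
```

It has touched down. I'll ease up 1.5 mm and release.

```bash
python3 -m handwheel '[[0,0,-0.001,0],[0,0,-0.0015,0]]'
python3 -m handwheel '[[0,0,0,0],[0,0,0,0],[0,0,0,0],[0,0,0,0],[0,0,0,0]]' 0
python3 -m handwheel '[[0,0,0,0],[0,0,0,0],[0,0,0,0],[0,0,0,0],[0,0,0,0]]'
```

```text
clock: 13.62
eef_pos: [513.8, -306.4, 130.4]
eef_rot: [3.141, 0.004, 0.576]
wrist_force: [-0.0, -0.2, -6.4]
finger_gap: 13.4
clock: 14.25
eef_pos: [513.9, -306.5, 130.5]
eef_rot: [3.141, 0.004, 0.576]
wrist_force: [0.2, 0.2, 0.1]
finger_gap: 60.1
clock: 14.88
eef_pos: [513.9, -306.4, 130.5]
eef_rot: [3.141, 0.004, 0.576]
wrist_force: [-0.3, -0.0, -0.3]
finger_gap: 94.1
```

```bash
python3 -m handwheel '[[0,0,-0.02,0],[0,0,-0.05,0],[0,0,-0.09,0],[0,0,-0.13,0],[0,0,-0.13,0]]'
python3 - <<'E'
from h import *
T=cams.camera("top")[:,:,::-1].copy();S=cams.camera("side")[:,:,::-1].copy()
cv2.imwrite("pics/t9.png",T);cv2.imwrite("pics/s9.png",S)
f=lambda q:cv2.resize(q,None,fx=5,fy=5,interpolation=cv2.INTER_CUBIC)
cv2.imwrite("pics/l9.png",np.hstack([f(T[165:245,180:320]),])) 
a=cv2.resize(T[170:240,180:320],(800,400),interpolation=cv2.INTER_CUBIC);b=cv2.resize(S[130:240,200:360],(290,200),interpolation=cv2.INTER_CUBIC);c=cv2.resize(S[200:270,210:310],(285,200),interpolation=cv2.INTER_CUBIC);d=cv2.resize(S[250:330,170:260],(225,200),interpolation=cv2.INTER_CUBIC)
cv2.imwrite("pics/l9.png",np.vstack([a,np.hstack([b,c,d])]))
for t in(60,75,85):print("milk",bar(T,(184,210,222,235),127,thr=t))
hsv=cv2.cvtColor(T,cv2.COLOR_BGR2HSV)
print(hsv[190:212:4,280:300:4,1],hsv[190:212:4,280:300:4,2])
go(455.5,295,262,119.7)
E
```

```text
clock: 15.5
eef_pos: [515.0, -306.6, 263.7]
eef_rot: [3.136, 0.002, 0.576]
wrist_force: [-0.6, 0.4, -0.5]
finger_gap: 93.8
milk (array([455.9, 294.5]), 86.0, np.float64(119.8), 77)
milk (array([455.8, 295.1]), 90.2, np.float64(119.9), 102)
milk (array([455.6, 295.1]), 92.9, np.float64(119.7), 118)
[[44 48 52 50 55]
 [44 43 45 48 47]
 [42 40 46 48 45]
 [41 40 39 43 45]
 [42 40 41 44 39]
 [43 39 41 41 40]] [[115 117 117 118 121]
 [116 119 119 121 119]
 [114 115 117 116 118]
 [117 116 117 118 119]
 [116 114 117 116 117]
 [118 118 118 119 116]]
tcp [ 514.2 -306.   260. ] [180.    0.2  33. ] j [-0.6   0.37  1.25 -0.    1.53  0.4 ] F [ 0.7  0.5 -0.3] gap 93.9 t 15.6
dx 0.2784 dy -0.5359 dz -0.0020 turn -86.7
```

View pics/l9.png

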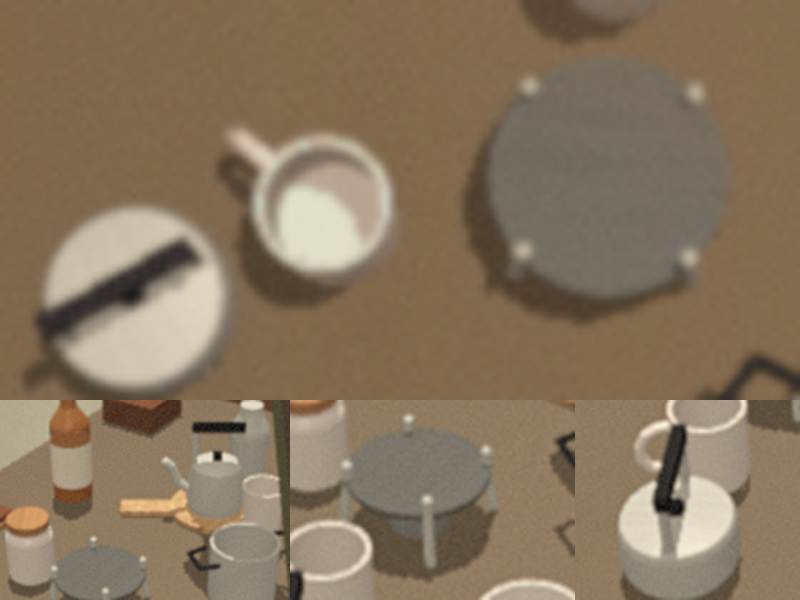

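The coffee pot stands upright on the board with its spout toward the handle. The stand is clear, with prongs at (272.6,185.2), (301.5,186.1), (271.4,213.8) and (300.6,215.2). The milk bar centre is confirmed by both views.

```bash
python3 - <<'E'
from h import *
T=cv2.imread("pics/t9.png");hsv=cv2.cvtColor(cv2.GaussianBlur(T,(3,3),0),cv2.COLOR_BGR2HSV)
m=blob(((hsv[...,1]<72)&(hsv[...,2]>95)).astype(np.uint8),(258,174,318,226)).astype(np.uint8)
m=cv2.morphologyEx(m,cv2.MORPH_OPEN,cv2.getStructuringElement(cv2.MORPH_ELLIPSE,(9,9)))
cn=max(cv2.findContours(m,0,cv2.CHAIN_APPROX_NONE)[0],key=len)[:,0]
print("stand disc",circ([plane("top",q,60) for q in cn]))
pr=[plane("top",q,77) for q in((272.6,185.2),(301.5,186.1),(271.4,213.8),(300.6,215.2))];print("prongs",circ(pr))
Sp=((290+118/2.85*0,0),)
q=[(210+(u-290)/2.85,200+(v-400)/2.857) for u,v in((346,467),(428,500),(486,454),(408,421))];print("side prongs",circ([plane("side",a,75) for a in q]))
E
python3 -m handwheel '[[0.028,-0.052,0,-9],[0.055,-0.105,0,-18],[0.082,-0.158,0,-27],[0.11,-0.211,0,-36],[0.135,-0.26,0,-45]]'
python3 -c "from h import *;go(455.5,295,262,119.7)"
```

```text
stand disc (array([530.98785099,  25.53921252]), np.float64(67.9717215624671), 118)
prongs (array([530.14706497,  22.97555756]), np.float64(66.895210590967), 4)
side prongs (array([527.79331035,  30.68971588]), np.float64(65.58868544074765), 4)
clock: 16.23
eef_pos: [484.7, -12.6, 258.1]
eef_rot: [-3.137, 0.003, 1.367]
wrist_force: [0.7, 0.0, -0.3]
finger_gap: 94.1
tcp [484.7 -12.6 258.1] [-179.7    0.2   78.3] j [-0.1   0.11  1.57 -0.    1.47  0.1 ] F [ 0.7  0.  -0.3] gap 94.1 t 16.225
dx 0.2953 dy -0.0908 dz -0.0039 turn -41.4
```

```bash
python3 -m handwheel '[[0.054,-0.017,0,-9],[0.11,-0.034,0,-18],[0.166,-0.051,0,-27],[0.22,-0.068,0,-36],[0.27,-0.083,0,-41]]'
python3 -c "from h import *;go(455.5,295,140,119.7)"
```

```text
clock: 16.85
eef_pos: [457.1, 270.4, 256.4]
eef_rot: [-3.134, -0.001, 2.087]
wrist_force: [0.1, -0.4, -0.5]
finger_gap: 94.0
tcp [457.1 270.4 256.4] [-1.796e+02 -1.000e-01  1.196e+02] j [ 0.46  0.21  1.45  0.    1.48 -0.05] F [ 0.1 -0.4 -0.5] gap 94.0 t 16.85
dx 0.0222 dy 0.0108 dz 0.1164 turn -0.1
```

```bash
python3 -m handwheel '[[0.015,0.007,0,0],[0.0222,0.0108,0.02,0],[0.0222,0.0108,0.06,0],[0.0222,0.0108,0.09,0],[0.0222,0.0108,0.095,0]]'
python3 - <<'E'
from h import *
S=cams.camera("side")[:,:,::-1]
cv2.imwrite("pics/l10.png",cv2.resize(S[210:310,160:260],(400,400),interpolation=cv2.INTER_CUBIC))
go(455.5,295,80,119.7)
print(pix("side",(455.5,295,118)),pix("side",(455.5,295,153+30)))
E
```

```text
clock: 17.48
eef_pos: [454.0, 293.5, 159.1]
eef_rot: [-3.13, -0.001, 2.085]
wrist_force: [-0.4, 0.3, 0.1]
finger_gap: 93.9
tcp [454.5 293.9 160.1] [-179.4   -0.   119.5] j [ 0.51  0.3   1.56  0.    1.28 -0.01] F [ 0.7 -0.  -1. ] gap 94.0 t 17.525
dx 0.0004 dy 0.0014 dz 0.0801 turn -0.2
[209.37680284 276.04688177] [206.40854531 252.72586923]
```

View pics/l10.png

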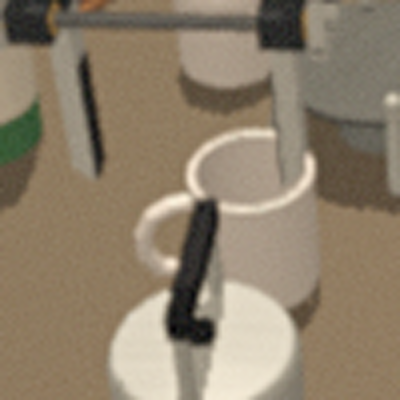

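Tips at (182.5,254) and (232,255) straddle the milk bar with the same height offset as before. Descending and gripping.

```bash
python3 -m handwheel '[[0,0.001,0.02,0],[0,0.001,0.04,0],[0,0.001,0.06,0],[0,0.001,0.075,0],[0,0.001,0.08,0]]'
python3 -m handwheel '[[0,0,0,0],[0,0,0,0],[0,0,0,0],[0,0,0,0],[0,0,0,0]]' 1 45
python3 -m handwheel '[[0,0,0,0],[0,0,0,0],[0,0,0,0],[0,0,0,0],[0,0,0,0]]'
```

```text
clock: 18.15
eef_pos: [454.8, 293.9, 79.9]
eef_rot: [-3.131, -0.001, 2.085]
wrist_force: [-1.0, 0.3, 0.1]
finger_gap: 93.8
clock: 18.77
eef_pos: [454.8, 294.0, 80.1]
eef_rot: [-3.132, -0.001, 2.085]
wrist_force: [-0.7, 0.2, -0.0]
finger_gap: 47.3
clock: 19.4
eef_pos: [454.2, 293.6, 79.3]
eef_rot: [-3.13, -0.001, 2.085]
wrist_force: [-0.9, 1.1, -6.3]
finger_gap: 14.2
```

```bash
python3 -m handwheel '[[0,0,-0.004,0],[0,0,-0.015,0],[0,0,-0.035,0],[0,0,-0.06,0],[0,0,-0.085,0]]'
python3 -m handwheel '[[0,0,-0.025,0],[0,0,-0.045,0],[0,0,-0.055,0],[0,0,-0.055,0]]'
python3 -c "from h import *;go(530,24.5,220,119.7)"
```

```text
clock: 20.02
eef_pos: [455.1, 294.1, 165.8]
eef_rot: [-3.13, -0.001, 2.085]
wrist_force: [-0.7, 0.5, -6.1]
finger_gap: 13.2
clock: 20.52
eef_pos: [455.7, 294.4, 221.3]
eef_rot: [-3.131, -0.001, 2.085]
wrist_force: [-0.3, 0.4, -6.9]
finger_gap: 13.8
tcp [455.7 294.4 221.3] [-179.4   -0.   119.5] j [ 0.51  0.26  1.47  0.    1.42 -0.01] F [-0.3  0.4 -6.9] gap 13.8 t 20.525
dx -0.2715 dy -0.0681 dz 0.0013 turn -0.2
```

```bash
python3 -m handwheel '[[-0.012,-0.003,0,0],[-0.04,-0.01,0,0],[-0.075,-0.019,0,0],[-0.11,-0.0275,0,0],[-0.145,-0.036,0,0]]'
python3 -m handwheel '[[-0.035,-0.009,0,0],[-0.07,-0.0175,0,0],[-0.1,-0.025,0,0],[-0.12,-0.03,0,0],[-0.125,-0.031,0,0]]'
python3 -c "from h import *;go(530,24.5,160,119.7)"
```

```text
clock: 21.15
eef_pos: [495.7, 148.5, 220.8]
eef_rot: [-3.13, -0.001, 2.085]
wrist_force: [0.7, 0.9, -5.8]
finger_gap: 13.7
clock: 21.78
eef_pos: [530.0, 22.9, 220.3]
eef_rot: [-3.128, -0.002, 2.083]
wrist_force: [-0.6, 0.6, -6.2]
finger_gap: 14.0
tcp [530.   22.9 220.3] [-1.792e+02 -1.000e-01  1.194e+02] j [-0.02  0.24  1.51 -0.01  1.41 -0.53] F [-0.6  0.6 -6.2] gap 14.0 t 21.775
dx 0.0014 dy 0.0008 dz 0.0603 turn -0.3
```

```bash
python3 -m handwheel '[[0.0014,0.001,0.012,0],[0.0014,0.001,0.026,0],[0.0014,0.001,0.04,0],[0.0014,0.001,0.045,0],[0.0014,0.001,0.045,0]]'
python3 - <<'E'
from h import *
T=cams.camera("top")[:,:,::-1];S=cams.camera("side")[:,:,::-1]
cv2.imwrite("pics/s11.png",S)
cv2.imwrite("pics/l11.png",np.hstack([cv2.resize(T[160:240,250:330],(400,400),interpolation=cv2.INTER_CUBIC),cv2.resize(S[150:250,205:305],(400,400),interpolation=cv2.INTER_CUBIC)]))
go(530,24.5,140,119.7)
for r,z in((46,95),(54,161)):
  a=np.array([pix("side",(530+r*np.cos(t),24.5+r*np.sin(t),z)) for t in np.linspace(0,6.28,90)])
  print("pred side cols in crop",(a[:,0].min()-205)*4,(a[:,0].max()-205)*4,"low row",(a[:,1].max()-150)*4)
E
```

```text
clock: 22.4
eef_pos: [529.5, 24.6, 175.0]
eef_rot: [-3.128, -0.002, 2.083]
wrist_force: [0.3, 0.0, -5.4]
finger_gap: 13.8
tcp [529.8  24.5 175.7] [-1.793e+02 -1.000e-01  1.194e+02] j [-0.02  0.27  1.57 -0.01  1.31 -0.53] F [ 0.4  0.2 -4.9] gap 13.8 t 22.5
dx -0.0001 dy 0.0001 dz 0.0357 turn -0.3
pred side cols in crop 129.95868158049052 267.2886046013639 low row 293.2849223954238
pred side cols in crop 111.81624621467768 278.4840661448022 low row 215.38479738637716
```

No more viewing, so I'll check numerically by differencing against the earlier picture of the empty stand.

Run:
```python
from h import *
A=cv2.imread("pics/s9.png").astype(int);B=cv2.imread("pics/s11.png").astype(int)
D=(abs(cv2.GaussianBlur(A.astype(np.uint8),(3,3),0).astype(int)-cv2.GaussianBlur(B.astype(np.uint8),(3,3),0)).max(2)>22)
for v in range(186,234,4):
    x=np.nonzero(D[v,205:305])[0]+205;print(v,x.min() if len(x) else None,x.max() if len(x) else None,len(x))
h=[(float(54),161-13),(46,95)]
for x in(525,530,535):
  for y in(20,24.5,30):
    c=[]
    for r,z in((54,140),):
      a=np.array([pix("side",(x+r*np.cos(t),y+r*np.sin(t),z)) for t in np.linspace(0,6.28,90)]);c+=[a[:,0].min().round(1),a[:,0].max().round(1)]
    print(x,y,c)
```

```text
186 242 267 24
190 236 272 36
194 234 274 38
198 234 274 41
202 236 272 37
206 237 267 27
210 236 269 32
214 243 261 19
218 247 304 17
222 239 304 20
226 236 304 40
230 236 274 39
525 20 [np.float64(236.0), np.float64(277.2)]
525 24.5 [np.float64(235.0), np.float64(276.3)]
525 30 [np.float64(233.7), np.float64(275.1)]
530 20 [np.float64(234.5), np.float64(275.6)]
530 24.5 [np.float64(233.5), np.float64(274.7)]
530 30 [np.float64(232.2), np.float64(273.5)]
535 20 [np.float64(233.0), np.float64(274.0)]
535 24.5 [np.float64(231.9), np.float64(273.1)]
535 30 [np.float64(230.6), np.float64(271.9)]
```

The pot silhouette spans columns 234–274, against a prediction of 233.5–274.7, so it is centred. Lowering.

```bash
python3 -m handwheel '[[0,0,0.008,0],[0,0,0.017,0],[0,0,0.025,0],[0,0,0.03,0],[0,0,0.032,0]]'
python3 -m handwheel '[[0,0,0.001,0],[0,0,0.002,0],[0,0,0.003,0],[0,0,0.003,0]]'
```

```text
clock: 23.12
eef_pos: [529.4, 24.3, 143.3]
eef_rot: [-3.129, -0.001, 2.083]
wrist_force: [0.8, -0.1, -5.5]
finger_gap: 13.4
clock: 23.62
eef_pos: [529.3, 24.3, 140.3]
eef_rot: [-3.129, -0.001, 2.083]
wrist_force: [-0.0, -0.4, -5.6]
finger_gap: 13.7
```

```bash
python3 -m handwheel '[[0,0,0.0005,0],[0,0,0.001,0],[0,0,0.001,0]]'
```

```text
clock: 24.0
eef_pos: [529.3, 24.3, 139.3]
eef_rot: [-3.129, -0.001, 2.083]
wrist_force: [0.1, 0.2, -6.7]
finger_gap: 13.5
```

```bash
python3 -m handwheel '[[0,0,0.0005,0],[0,0,0.001,0],[0,0,0.001,0]]'
```

```text
clock: 24.38
eef_pos: [529.5, 24.2, 139.3]
eef_rot: [-3.13, -0.001, 2.083]
wrist_force: [-4.3, -0.6, 4.8]
finger_gap: 13.7
```

Contact. Ease 1 mm and release.

```bash
python3 -m handwheel '[[0,0,-0.0005,0],[0,0,-0.001,0]]'
python3 -m handwheel '[[0,0,0,0],[0,0,0,0],[0,0,0,0],[0,0,0,0],[0,0,0,0]]' 0
python3 -m handwheel '[[0,0,0,0],[0,0,0,0],[0,0,0,0],[0,0,0,0],[0,0,0,0]]'
python3 -m handwheel '[[0,0,-0.02,0],[0,0,-0.05,0],[0,0,-0.09,0],[0,0,-0.13,0],[0,0,-0.13,0]]'
python3 -c "from h import *;go(400,220,270,119)"
```

```text
clock: 24.62
eef_pos: [529.5, 24.3, 140.0]
eef_rot: [-3.129, -0.001, 2.083]
wrist_force: [0.2, 0.2, -5.8]
finger_gap: 13.4
clock: 25.25
eef_pos: [529.5, 24.3, 140.1]
eef_rot: [-3.13, -0.001, 2.083]
wrist_force: [-0.2, 1.0, -0.6]
finger_gap: 60.2
clock: 25.88
eef_pos: [529.5, 24.3, 140.1]
eef_rot: [-3.129, -0.001, 2.083]
wrist_force: [0.1, -0.4, 0.2]
finger_gap: 93.6
clock: 26.5
eef_pos: [531.8, 24.9, 272.9]
eef_rot: [-3.134, 0.002, 2.083]
wrist_force: [0.0, 0.1, -1.6]
finger_gap: 94.0
tcp [531.8  24.9 272.9] [-1.796e+02  1.000e-01  1.194e+02] j [-0.02  0.21  1.42 -0.01  1.52 -0.53] F [ 0.   0.1 -1.6] gap 94.0 t 26.5
dx 0.2346 dy -0.0192 dz 0.0029 turn 0.4
```

Moving aside for a final top-view measurement.

```bash
python3 -m handwheel '[[0.05,-0.004,0,0],[0.1,-0.008,0,0],[0.15,-0.012,0,0],[0.2,-0.016,0,0],[0.23,-0.019,0,0]]'
python3 -m handwheel '[[0.02,0,0,0],[0.03,0,0,0],[0.03,0,0,0]]'
python3 - <<'E'
from h import *
T=cams.camera("top")[:,:,::-1].copy();S=cams.camera("side")[:,:,::-1].copy();cv2.imwrite("pics/t12.png",T);cv2.imwrite("pics/s12.png",S)
for t in(75,85,95):
  for nm,box,z in(("milk",(268,180,306,212),187),("coffee",(362,180,412,230),176)):
    try:print(t,nm,*bar(T,box,z,thr=t))
    except ValueError:print(t,nm,"none")
print("milk exp pix",pix("top",(530,24.5,178)),"coffee exp",pix("top",(514,-306,167)))
hsv=cv2.cvtColor(T,cv2.COLOR_BGR2HSV);l=blob(((hsv[...,2]>150)&(hsv[...,1]<75)).astype(np.uint8),(266,178,308,214)).astype(np.uint8)
l=cv2.morphologyEx(l,cv2.MORPH_CLOSE,np.ones((9,9)));c=max(cv2.findContours(l,0,cv2.CHAIN_APPROX_NONE)[0],key=len)[:,0];print("milk lid",*circ([plane("top",q,126) for q in c]))
T0=cv2.imread("pics/t9.png")
d=cv2.absdiff(cv2.GaussianBlur(T,(3,3),0),cv2.GaussianBlur(T0,(3,3),0)).max(2)
for nm,(x,y,r) in dict(mug=(235,207,14),canister=(288,158,12),tumbler=(376,241,13),shaker=(425,208,14),wineA=(238,125,14),wineB=(362,125,14),bowl=(251,261,16),tub=(328,254,18)).items():print(nm,int((d[y-r:y+r,x-r:x+r]>40).sum()))
E
```

```text
clock: 27.12
eef_pos: [401.0, 217.4, 271.7]
eef_rot: [-3.133, 0.001, 2.085]
wrist_force: [-0.3, -0.9, 0.8]
finger_gap: 94.2
clock: 27.5
eef_pos: [386.1, 243.6, 271.1]
eef_rot: [-3.132, 0.002, 2.085]
wrist_force: [0.3, 0.3, 0.1]
finger_gap: 94.2
75 milk [517.6  38.1] 52.4 116.9 54
75 coffee [ 509.1 -302.7] 84.7 -145.7 114
85 milk [522.1  30.6] 73.1 119.6 78
85 coffee [ 508.5 -303.4] 86.4 -145.2 129
95 milk [526.9  22.6] 91.9 119.8 111
95 coffee [ 496.7 -315.2] 123.2 -140.5 221
milk exp pix [286.81696763 195.47793835] coffee exp [395.39503564 202.34722557]
milk lid [523.10955501  15.31818127] 41.87863978068415 32
mug 0
canister 0
tumbler 402
shaker 230
wineA 0
wineB 0
bowl 3
tub 414
```

The milk bar is at about (527,23) and the coffee bar at (508.5,-303), yaw 35°, both well inside tolerance. In t9 the arm hid the tumbler, shaker and tub, so I'll compare those with the first picture.

Run:
```python
from h import *
for n in("t","s"):
  A=cv2.GaussianBlur(cv2.imread({"t":"pics/top0.png","s":"pics/side0.png"}[n]),(3,3),0);B=cv2.GaussianBlur(cv2.imread(f"pics/{n}12.png"),(3,3),0);d=cv2.absdiff(A,B).max(2)
  L=dict(tumbler=(376,241,13),shaker=(425,208,14),tub=(328,254,18),mug=(235,207,14),bowl=(251,261,16)) if n=="t" else dict(shaker=(338,152,18),tub=(335,222,18),tumbler=(346,185,10),mug=(225,265,14))
  for k,(x,y,r) in L.items():
    p,s=cv2.minMaxLoc(cv2.matchTemplate(B[y-r-8:y+r+8,x-r-8:x+r+8],A[y-r:y+r,x-r:x+r],cv2.TM_CCOEFF_NORMED))[1::2]
    print(n,k,int((d[y-r:y+r,x-r:x+r]>40).sum()),"match",round(p,3),"shift",np.array(s)-8)
go(386,243,270,119)
```

```text
t tumbler 0 match 0.997 shift [0 0]
t shaker 0 match 1.0 shift [0 0]
t tub 0 match 1.0 shift [0 0]
t mug 0 match 1.0 shift [0 0]
t bowl 3 match 0.997 shift [0 0]
s shaker 193 match 0.424 shift [ 1 -3]
s tub 0 match 0.997 shift [0 0]
s tumbler 0 match 0.996 shift [0 0]
s mug 65 match 0.405 shift [-1  1]
tcp [386.5 243.1 271.4] [-1.795e+02  1.000e-01  1.194e+02] j [ 0.48  0.04  1.62 -0.    1.5  -0.03] F [-0.1 -0.  -0. ] gap 93.5 t 27.6
dx 0.0002 dy -0.0005 dz 0.0014 turn 0.4
```

The bystanders have not moved in the top view. The two side mismatches come from the coffee pot now covering part of the shaker, and from the milk pot no longer covering the mug.

```bash
python3 -c "from cell import manip;print(manip.sign_off())"
```

```text
the job is handed in; nothing more can be done
None
```

I moved the coffee pot to the middle of the cork board, with its spout along the board's handle. I then set the milk pot in the middle of the warming stand and handed the job in at about 27.6 s. No verdict was reported.

**What went wrong on the way:** the first grasp closed on air above the coffee pot's bar. The side view showed the real fingertips about 30 mm higher than the reported pose. I corrected for that, and every later move used the correction.

**Last checks:**

| Check | Measured | Target | Result |
|---|---|---|---|
| Coffee pot bar, position | (508.5, -303) mm | board centre (514, -306) mm | about 6 mm off |
| Coffee pot bar, yaw | about 35° | board handle about 33° | about 2° off |
| Milk pot bar, position | about (527, 23) mm | stand centre (530, 24.5) mm | about 4 mm off |

- **Release:** after each release the wrist force was about zero and the gripper was fully open.
- **Bystanders:** eight-way checks in the top view, against the first picture or one taken mid-job, showed no shift for any of them.

**Checks that disagreed:**
- **Milk lid:** a rough circle fit of the milk pot's lid put it about 11 mm off, at (523, 15) mm. I trusted the bar instead, because the fitted radius was 42 mm where 54 mm is right.
- **Side view:** the shaker and mug did not match their first side pictures. I put this down to the pots having moved in front of or away from them, since the top view showed both unmoved.
- **Last picture not seen:** the viewer limit was reached before the milk pot was set down. That placement was checked by numbers only.

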